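# Lock the loaded bearing socket

### The arm

A 7-joint arm with a two-finger parallel gripper is mounted at the origin on a cart in front of the work surface, level with it; the furniture and walls round the work are solid. World frame = base frame: x ahead of the robot, y to its left, z up, the work surface at z = 0. Lengths are in m, angles in rad, forces in N, time in s.
With the tool pointing down it reaches from about 0.4 to 0.85 m from the base axis. Payload 4.5 kg.
Tool frame: the origin (TCP) lies midway between the tips of the shut fingers; the grasp point (between the pads) lies 19 mm behind it; z points along the fingers, y is the direction in which the jaws open and shut (so a half turn about z gives the same grasp; the last joint's range is limited). The gripper opens to 88 mm and grips with 3 to 60 N. Pads are 18 mm wide; open, the fingers measure 123 mm over their backs; the gripper's body (75 mm by 187 mm) begins 45 mm behind the grasp point.
Start: joints at [-1.146, 0.689, -0.195, 1.565, 0.157, 0.902, -0.215], TCP at [0.238, 0.578, 0.239] pointing down, gripper open.
Joint ranges: [-3.01, 3.01], [-0.46, 2.08], [-1.47, 1.51], [0.13, 2.56], [-1, 4.14], [0.04, 2.09], [-2.66, 2.66]. Speed limits (rad/s): [2.57, 2.57, 3.14, 3.14, 3.14, 3.14, 3.14].

### API

Orientations are given as a unit quaternion [x, y, z, w].
In Python, from plant import r, viewer gives the robot as it stands.
- The arm moves only by the tool play_rows, never from a script. Its argument "commands" is a list of rows, each an object with "delta_rot": the turn, a rotation vector about the tool's x, y, z normalised to -1 to 1, where 1 is pi rad, a list of three; "travel": the shift along the tool's x, y, z normalised to -1 to 1, where 1 is 15 cm, a list of three; "gripper": the opening, from -1 (shut) to 1 (fully open). In form: [{"delta_rot": [wx, wy, wz], "travel": [x, y, z], "gripper": gripper}, ...]. A call has 1 to 12 rows; each row is the pose to reach, as a shift and turn from the pose commanded when the call began, along the tool's axes at that moment, turning the shorter way round; what a row does not reach only later rows make up. A row lasts 1/8 s, in which the tool goes at most 62.5 mm and 10.7 degrees, less where a joint would pass 70% of its speed; a pose out of reach is approached as far as the arm can. A call with a number of a shift or a turn outside -1 to 1 is refused whole. A call with a gripper value outside its range is refused whole. The fingers move at their own pace and stop on an object; "force" is the grip in N (left out, the last holds). Time passes only in rows, so rows that repeat a pose let the fingers close. It gives the time, the measured TCP pose, the force and the opening at its end, in the units of the state.
- r.get_state(): the state, without advancing time (a new reading comes with each control period).
- viewer.snapshot(name): name is "scene" or "top" or "wrist"; returns a dict with "color" (420x560x3 uint8, red, green, blue), "z_map" (420x560 float32, m along the optical axis (not along the pixel's ray), 0 where there is no reading), "fx", "fy", "cx", "cy" (pixels), "origin" and "attitude" of the camera in the world. Camera axes: x right, y up, looking along -z (the intrinsics and any distortion apply to the point x, -y, -z); pixel columns grow to the right and rows downward; lengths in m; the calibration is good to about 2 mm. A picture is of the moment at which its call begins.
- r.finish_job(): hands the job in, once; it reports no verdict.
Trained networks look in the newest picture that a camera, given by its name, has taken for a name from the list of things; names that differ only in an ending like _2 or _b are one class to them, and where a whole thing is asked for, a point or a joint stands for the part that bears it (a point fixed in the world has none). Each returns a list of dicts, best first, with "conf" (0 to 1); they miss things now and then, are a little off and sometimes report something else, mostly with a low value. They report only what shows in the picture. A call takes as long as a camera call. They do not tell look-alikes from the thing itself.
- viewer.outline_of(camera, label): "pixels" (420x560 bool, what is visible of it) and "at" ([column, row] in pixels, amid what is visible of it).
- viewer.pinpoint(camera, label): "at" ([column, row] in pixels: a listed point, or the origin of a listed thing).
The state is a dict: "clock": time; "q": joint angles; "qd": joint speeds; "joint_torque": joint torques, N m; "tool_pos": TCP position; "eef_rot": TCP orientation; "contact_force": force on the tool from outside, world axes, zero at the start; "moment": the same for the moment, N m; "opening": opening from 0.0 (shut) to 1.0 (fully open).
Only numpy, scipy, OpenCV 4.12 (cv2) and the standard library are available. Lean on these libraries where they do the work, as an engineer would, in place of code of your own. Each camera call takes 0.05 s, during which the arm holds its last target. There are 200 camera calls.

### The job

Two clamp sockets are bolted to the bench with their levers standing open; one of them has a ball bearing sitting in its round seat. Swing the lever of that socket all the way down over the bearing so that it is locked in, and let go. Leave the lever of the empty socket standing open and the bearing in its seat.

Things in the scene. Friction and masses are not known exactly. Their poses are not given: they have to be found in the camera images.
- socket_1: The clamp socket that HOLDS the bearing: grey-painted block 115 x 76 mm, 30 mm high, with an 8 mm thick flange 108 mm wide, screwed to the table. Origin: centre of its underside; z up, y along the level hinge line, x from seat to hinge. The hinge line is at x = +45 mm, 46 mm above the table; the seat's centre at x = -10 mm; the block's ends at x = +-57 mm.
- lever_1 (a joint): Hinge angle (rad) of that socket's steel lever. 0 = fully shut, level over the bearing at a firm stop; it grows as the lever swings up, 1.57 = upright, 1.9 = open stop. Starts at 1.2 to 1.75. Light friction (0.10 N m, about 1 N at the grip), no spring: it stays where it is left.
- lever_1_handle (a point): Middle of the black round grip (18 mm diameter, 46 mm long, lying along the lever), 125 mm from the hinge line. At angle q it is 125*cos(q) mm from the hinge line towards the socket's -x, and 125*sin(q) mm above it. Axes: x along the lever to the hinge, y along the hinge line. Shut, it is 46 mm above bare table, beyond the block's end. Pinched across y it turns easily between the fingers.
- lever_2 (a joint): Hinge angle (rad) of the same kind of lever on the EMPTY socket, which looks the same; same meaning of values; starts at 1.2 to 1.75 and must be left open.
- bearing_center (a point): Centre of the steel ball bearing (52 mm diameter, 15 mm thick, loose) lying flat in the round seat (8 mm deep) of the first socket; its top is 37 mm above the table. z is up.
Not all that is in view belongs to the job. What is shaped like the socket_1 but orange is not meant.

How it is judged:
By the outcome, as a careful person would: the job done as asked, in the order asked, and still so for the second after the job is handed in, with the robot touching nothing.
It also fails if it takes over 34 s, if anything falls off the work surface, if the arm or the gripper's body presses on something with over 40 N, if the wrist force passes 120 N, or if a joint passes its speed limit or range.

## Working session

There is one attempt and no reset: what is moved stays moved. The work goes in short steps, Python scripts to look and compute and a tool call to move; the robot and the scene stay as the last step left them, time stands still between calls to the robot, and variables do not carry over. Pictures are saved under pics/ and viewed, about 8 in all and at most 12, crops included, and the job is handed in when it is done.

Besides the shell and the picture viewer there is one more tool, called after "Request:" by a JSON object that holds its "fn" and its "kwargs". play_rows: Moves the arm, as the interface text tells. Its arguments: {"type":"object","properties":{"commands":{"type":"array","items":{"type":"object","properties":{"delta_rot":{"type":"array","items":{"type":"number","minimum":-1,"maximum":1}},"travel":{"type":"array","items":{"type":"number","minimum":-1,"maximum":1}},"gripper":{"type":"number"}}}},"force":{"type":"number"}},"required":["commands"]}

```bash
mkdir -p pics
cat > h.py <<'E'
import numpy as np, cv2
from scipy.spatial.transform import Rotation as R
from plant import r, viewer
def rot(a):
    a=np.array(a,float)
    return a if a.shape==(3,3) else R.from_quat(a).as_matrix()
def cloud(s):
    z=s["z_map"]; v,u=np.mgrid[:z.shape[0],:z.shape[1]]
    p=np.dstack([(u-s["cx"])/s["fx"]*z,-(v-s["cy"])/s["fy"]*z,-z])
    return p@rot(s["attitude"]).T+np.array(s["origin"])
def save(s,n): cv2.imwrite(f"pics/{n}.png",s["color"][:,:,::-1])
E
python3 - <<'E'
from h import *
ims=[]
for c in ("scene","top"):
    s=viewer.snapshot(c); np.savez(c+".npz",**{k:np.array(v) for k,v in s.items()}); P=cloud(s); save(s,c+"0")
    print(c,s["origin"],s["attitude"],[k for k in s])
    for l in ("socket_1","lever_1_handle","bearing_center","lever_1"):
        for d in viewer.pinpoint(c,l)[:3] if l!="lever_1" else viewer.outline_of(c,l)[:3]:
            u,v=[int(round(x)) for x in d["at"]]
            print(l,round(d["conf"],2),(u,v),P[v,u].round(3))
st=r.get_state(); print(st["clock"],st["tool_pos"],st["eef_rot"],st["contact_force"])
E
```

```text
scene [ 0.04474225 -0.67522775  0.543991  ] [ 0.46592365 -0.15935569 -0.29764743  0.81787953] ['color', 'z_map', 'fx', 'fy', 'cx', 'cy', 'origin', 'attitude']
socket_1 0.73 (431, 283) [ 0.608 -0.351  0.031]
socket_1 0.62 (227, 184) [0.549 0.149 0.03 ]
lever_1_handle 0.82 (416, 283) [ 0.563 -0.352  0.056]
lever_1_handle 0.59 (228, 116) [0.586 0.181 0.171]
bearing_center 0.53 (223, 179) [0.548 0.162 0.037]
lever_1 0.94 (339, 189) [ 0.593 -0.153  0.127]
lever_1 0.71 (234, 135) [0.598 0.181 0.123]
lever_1 0.71 (432, 269) [ 0.617 -0.344  0.05 ]
top [ 0.39106032 -0.06975439  0.93543126] [ 0.06115192 -0.0490925  -0.70322637  0.70662793] ['color', 'z_map', 'fx', 'fy', 'cx', 'cy', 'origin', 'attitude']
socket_1 0.91 (174, 202) [0.562 0.174 0.037]
lever_1_handle 0.78 (149, 174) [0.582 0.179 0.187]
lever_1_handle 0.71 (431, 198) [ 0.568 -0.348  0.055]
bearing_center 0.93 (166, 203) [0.562 0.195 0.021]
bearing_center 0.59 (173, 198) [0.57  0.176 0.037]
lever_1 0.76 (425, 172) [ 0.623 -0.34   0.048]
lever_1 0.7 (338, 176) [ 0.591 -0.153  0.14 ]
lever_1 0.67 (154, 173) [ 0.391 -0.07   0.935]
0.5 [0.23805988 0.57788813 0.23872601] [1.94147342e-01 9.80972380e-01 6.34726625e-06 5.20860450e-06] [0.07905508 0.14925866 0.81019696]
```

View pics/scene0.png

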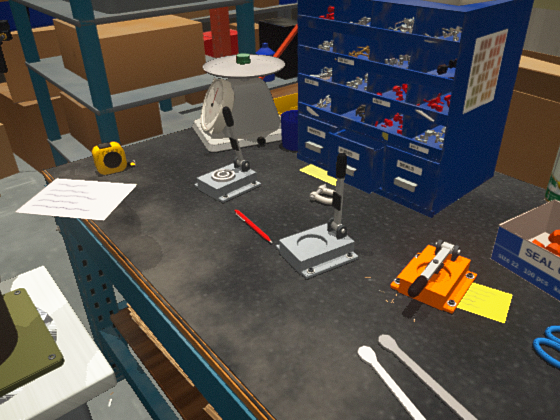

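View pics/top0.png

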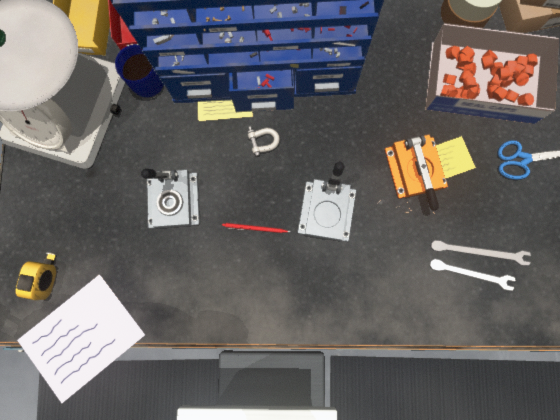

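Bearing in the left grey socket (scene ≈(223,177), top ≈(170,202)); its black grip is at top ≈(149,174). The empty one is at top (328,212), and the orange one is a decoy. Next I measure the socket's yaw, hinge and grip, and the clearance near the scale.

Run:
```python
from h import *
for c in ("top","scene"):
    s=np.load(c+".npz"); s={k:s[k] for k in s}; P=cloud(s); C=s["color"].astype(int)
    near=(abs(P[...,0]-.57)<.12)&(abs(P[...,1]-.175)<.08)&(s["z_map"]>0)
    b=near&(abs(P[...,2]-.030)<.004)&(C.max(2)>110)
    rect=cv2.minAreaRect(P[b][:,:2].astype(np.float32)*1000); print(c,"block top",rect,b.sum())
    ring=near&(abs(P[...,2]-.037)<.003); print(" ring",cv2.minAreaRect(P[ring][:,:2].astype(np.float32)*1000),np.median(P[ring],0))
    d=near&(C.max(2)<70)&(P[...,2]>.1); q=P[d]; print(" dark grip",d.sum(),q.mean(0).round(3),q.min(0).round(3),q.max(0).round(3))
    h=near&(P[...,2]>.06); q=P[h]; 
    for z in np.arange(.06,.2,.02):
        m=(q[:,2]>=z)&(q[:,2]<z+.02)
        if m.sum()>2: print("  z",z.round(2),m.sum(),q[m].mean(0).round(3))
    t=(P[...,2]>.15)&(P[...,1]>.15)&(P[...,0]<.9)&(P[...,0]>.3)&(s["z_map"]>0)&~near; q=P[t]
    if len(q): print(" tall near: min",q.min(0).round(3),"max",q.max(0).round(3), "x<.7 y min", q[q[:,0]<.7].min(0) if (q[:,0]<.7).any() else None)
```

```text
top block top ((572.1854858398438, 185.6583251953125), (115.82019805908203, 77.07048797607422), 4.456577777862549) 1275
 ring ((570.8433837890625, 183.22125244140625), (111.16161346435547, 70.7205810546875), 3.1567060947418213) [0.56181076 0.18416212 0.03631128]
 dark grip 148 [0.588 0.183 0.17 ] [0.577 0.176 0.106] [0.601 0.194 0.193]
  z 0.06 11 [0.612 0.182 0.068]
  z 0.08 18 [0.604 0.183 0.093]
  z 0.1 38 [0.6   0.184 0.111]
  z 0.12 12 [0.598 0.181 0.13 ]
  z 0.14 19 [0.592 0.18  0.152]
  z 0.16 36 [0.586 0.181 0.171]
  z 0.18 80 [0.584 0.185 0.188]
 tall near: min [0.696 0.15  0.15 ] max [0.9   0.477 0.358] x<.7 y min [0.69559446 0.40481667 0.19041288]
scene block top ((572.3634643554688, 186.00526428222656), (116.82625579833984, 79.45420837402344), 4.632543087005615) 494
 ring ((583.257080078125, 182.79098510742188), (52.14037322998047, 94.2203598022461), 84.21394348144531) [0.56568202 0.18049012 0.03635718]
 dark grip 187 [0.588 0.182 0.157] [0.576 0.175 0.1  ] [0.603 0.197 0.191]
  z 0.06 44 [0.61  0.186 0.07 ]
  z 0.08 53 [0.603 0.185 0.092]
  z 0.1 63 [0.599 0.185 0.11 ]
  z 0.12 49 [0.596 0.184 0.13 ]
  z 0.14 53 [0.59  0.182 0.151]
  z 0.16 71 [0.585 0.181 0.17 ]
  z 0.18 45 [0.583 0.183 0.185]
 tall near: min [0.3  0.15 0.15] max [0.9   2.241 0.381] x<.7 y min [0.30016705 0.39287719 0.15000874]
```

Request:
{"fn": "play_rows", "kwargs": {"commands": [{"delta_rot":[0,0,0],"travel":[-1,-0.49,-0.34],"gripper":1},{"delta_rot":[0,0,0],"travel":[-1,-0.49,-0.34],"gripper":1},{"delta_rot":[0,0,0],"travel":[-1,-0.49,-0.34],"gripper":1},{"delta_rot":[0,0,0],"travel":[-1,-0.49,-0.34],"gripper":1}], "force": 8}}

```text
clock: 1.0
tool_pos: [0.3533, 0.4494, 0.291]
eef_rot: [0.198, 0.98, 0.0, 0.002]
contact_force: [-1.3, 0.1, 0.1]
opening: 1.002
```

Request:
{"fn": "play_rows", "kwargs": {"commands": [{"delta_rot":[0,0,0],"travel":[-1,-0.49,0],"gripper":1},{"delta_rot":[0,0,0],"travel":[-1,-0.49,0],"gripper":1},{"delta_rot":[0,0,0],"travel":[-1,-0.49,0],"gripper":1},{"delta_rot":[0,0,0],"travel":[-1,-0.49,0],"gripper":1}]}}

```text
clock: 1.5
tool_pos: [0.4617, 0.3248, 0.2893]
eef_rot: [0.197, 0.98, -0.001, 0.001]
contact_force: [-0.7, -0.1, -0.7]
opening: 1.001
```

Request:
{"fn": "play_rows", "kwargs": {"commands": [{"delta_rot":[0,0,-0.15],"travel":[-1,-0.49,0],"gripper":1},{"delta_rot":[0,0,-0.15],"travel":[-1,-0.49,0],"gripper":1},{"delta_rot":[0,0,-0.15],"travel":[-1,-0.49,0],"gripper":1},{"delta_rot":[0,0,-0.15],"travel":[-1,-0.49,0],"gripper":1},{"delta_rot":[0,0,-0.15],"travel":[-1,-0.49,0],"gripper":1},{"delta_rot":[0,0,-0.15],"travel":[-1,-0.49,0],"gripper":1}]}}

```text
clock: 2.25
tool_pos: [0.5687, 0.2054, 0.2899]
eef_rot: [-0.042, 0.999, 0.001, -0.0]
contact_force: [-0.6, -0.2, 0.5]
opening: 0.999
```

```bash
cat > look.py <<'E'
from h import *
import sys
s=viewer.snapshot("wrist"); save(s,sys.argv[1]); P=cloud(s); C=s["color"].astype(int)
st=r.get_state(); p=np.array(st["tool_pos"]); T=rot(st["eef_rot"]); print("clock",st["clock"],"tcp",p.round(4),"F",np.round(st["contact_force"],1),"open",st["opening"]); print(T.round(3))
near=(abs(P[...,0]-.58)<.12)&(abs(P[...,1]-.185)<.045)&(s["z_map"]>0)
b=near&(abs(P[...,2]-.030)<.004)&(C.max(2)>110)
if b.sum()>50: print("block",cv2.minAreaRect(P[b][:,:2].astype(np.float32)*1000),b.sum())
q=P[near&(P[...,2]>.05)&(P[...,2]<.2)]
for z in np.arange(.06,.2,.02):
    m=(q[:,2]>=z)&(q[:,2]<z+.02)
    if m.sum()>2: print(" z",z.round(2),m.sum(),q[m].mean(0).round(3),q[m].min(0).round(3),q[m].max(0).round(3))
for l in ("lever_1_handle","bearing_center"):
    for d in viewer.pinpoint("wrist",l)[:2]:
        u,v=[int(round(x)) for x in d["at"]]; print(l,round(d["conf"],2),(u,v),P[v,u].round(3))
g=np.array([.589,.186,.149]); print("to target tool units",(T.T@(g-p)/.15).round(3))
E
python3 look.py w1
```

```text
clock 2.3 tcp [0.5689 0.205  0.2899] F [-0.1  0.5 -0.4] open 1.0019785439278148
[[-0.996 -0.084 -0.   ]
 [-0.084  0.996  0.001]
 [ 0.     0.001 -1.   ]]
block ((572.5975952148438, 185.0601806640625), (115.27377319335938, 76.04731750488281), 4.431116580963135) 3312
 z 0.08 22 [0.601 0.189 0.09 ] [0.598 0.178 0.085] [0.608 0.198 0.098]
 z 0.1 83 [0.596 0.188 0.111] [0.594 0.177 0.101] [0.599 0.198 0.119]
 z 0.12 5 [0.595 0.193 0.127] [0.593 0.192 0.123] [0.597 0.194 0.133]
 z 0.14 17 [0.584 0.189 0.155] [0.582 0.182 0.15 ] [0.589 0.195 0.16 ]
 z 0.16 52 [0.581 0.189 0.171] [0.577 0.179 0.161] [0.588 0.195 0.18 ]
 z 0.18 298 [0.583 0.187 0.187] [0.577 0.178 0.18 ] [0.593 0.195 0.191]
lever_1_handle 0.83 (252, 219) [0.581 0.184 0.188]
bearing_center 0.74 (261, 163) [0.564 0.182 0.021]
to target tool units [-0.123 -0.138  0.939]
```

View pics/w1.png

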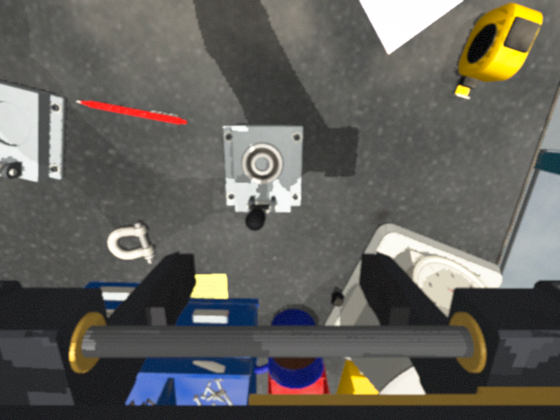

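The wrist view shows the ball-bearing socket at (262,165) and its grip at (255,217) between the jaws' lanes, with the area clear. Depth gives q≈1.34. Next I align, descend and pinch.

Request:
{"fn": "play_rows", "kwargs": {"commands": [{"delta_rot":[0,0,0],"travel":[-0.12,-0.135,0],"gripper":1},{"delta_rot":[0,0,0],"travel":[-0.12,-0.135,0],"gripper":1},{"delta_rot":[0,0,0],"travel":[-0.12,-0.135,0.3],"gripper":1},{"delta_rot":[0,0,0],"travel":[-0.12,-0.135,0.6],"gripper":1},{"delta_rot":[0,0,0],"travel":[-0.12,-0.135,0.8],"gripper":1},{"delta_rot":[0,0,0],"travel":[-0.12,-0.135,0.94],"gripper":1},{"delta_rot":[0,0,0],"travel":[-0.12,-0.135,0.94],"gripper":1},{"delta_rot":[0,0,0],"travel":[-0.12,-0.135,0.94],"gripper":1}]}}

```text
clock: 3.4
tool_pos: [0.5898, 0.1849, 0.1497]
eef_rot: [-0.041, 0.999, 0.001, 0.001]
contact_force: [0.8, -0.5, 1.1]
opening: 1.0
```

Request:
{"fn": "play_rows", "kwargs": {"commands": [{"gripper":-1,"travel":[0,0,0],"delta_rot":[0,0,0]},{"gripper":-1,"travel":[0,0,0],"delta_rot":[0,0,0]},{"gripper":-1,"travel":[0,0,0],"delta_rot":[0,0,0]},{"gripper":-1,"travel":[0,0,0],"delta_rot":[0,0,0]},{"gripper":-1,"travel":[0,0,0],"delta_rot":[0,0,0]},{"gripper":-1,"travel":[0,0,0],"delta_rot":[0,0,0]},{"gripper":-1,"travel":[0,0,0],"delta_rot":[0,0,0]},{"gripper":-1,"travel":[0,0,0],"delta_rot":[0,0,0]}], "force": 8}}

```text
clock: 4.4
tool_pos: [0.5895, 0.1869, 0.1487]
eef_rot: [-0.041, 0.999, 0.002, 0.0]
contact_force: [1.3, 4.6, -2.5]
opening: 0.198
```

Run:
```python
from h import *
st=r.get_state(); p=np.array(st["tool_pos"]); T=rot(st["eef_rot"]); print(p.round(4),st["opening"],np.round(st["contact_force"],1),st["clock"]); print(T.round(3))
x=np.array([np.cos(.0773),np.sin(.0773),0]); H=np.array([.5726,.1851,.046])+.045*x
g=p-.019*T[:,2]; d=g-H; print("radius",np.hypot(d@x,d[2]),"q",np.arctan2(d[2],-d@x))
for q in np.arange(1.3,-.01,-.1):
    t=H-.125*np.cos(q)*x+np.array([0,0,.125*np.sin(q)])+.019*T[:,2]
    print(q.round(2),(T.T@(t-p)/.15).round(3))
```

```text
[0.5895 0.1869 0.1487] 0.1981834077624589 [ 1.3  4.6 -2.5] 4.4
[[-0.997 -0.082  0.   ]
 [-0.082  0.997  0.004]
 [-0.001  0.004 -1.   ]]
radius 0.12492940345463058 q 1.3444283734385527
1.3 [ 0.036 -0.002  0.009]
1.2 [ 0.115 -0.002  0.035]
1.1 [ 0.191 -0.002  0.069]
1.0 [ 0.263 -0.002  0.11 ]
0.9 [ 0.331 -0.002  0.159]
0.8 [ 0.394 -0.002  0.214]
0.7 [ 0.451 -0.001  0.274]
0.6 [ 0.501 -0.002  0.341]
0.5 [ 0.545 -0.002  0.412]
0.4 [ 0.581 -0.002  0.487]
0.3 [ 0.61  -0.002  0.565]
0.2 [ 0.63  -0.002  0.646]
0.1 [ 0.643 -0.002  0.728]
-0.0 [ 0.647 -0.003  0.811]
```

Pinched (opening 17.4 mm, radius 125 mm as expected). Next I swing along the arc.

Request:
{"fn": "play_rows", "kwargs": {"commands": [{"gripper":-1,"travel":[0.036,0.006,0.009],"delta_rot":[0,0,0]},{"gripper":-1,"travel":[0.115,0.012,0.035],"delta_rot":[0,0,0]},{"gripper":-1,"travel":[0.191,0.012,0.069],"delta_rot":[0,0,0]},{"gripper":-1,"travel":[0.263,0.012,0.11],"delta_rot":[0,0,0]},{"gripper":-1,"travel":[0.331,0.012,0.159],"delta_rot":[0,0,0]},{"gripper":-1,"travel":[0.394,0.012,0.214],"delta_rot":[0,0,0]},{"gripper":-1,"travel":[0.451,0.012,0.274],"delta_rot":[0,0,0]},{"gripper":-1,"travel":[0.501,0.012,0.341],"delta_rot":[0,0,0]},{"gripper":-1,"travel":[0.545,0.012,0.412],"delta_rot":[0,0,0]},{"gripper":-1,"travel":[0.581,0.012,0.487],"delta_rot":[0,0,0]},{"gripper":-1,"travel":[0.61,0.012,0.565],"delta_rot":[0,0,0]},{"gripper":-1,"travel":[0.61,0.012,0.565],"delta_rot":[0,0,0]}]}}

```text
clock: 5.9
tool_pos: [0.4994, 0.1799, 0.0636]
eef_rot: [-0.041, 0.999, 0.001, 0.001]
contact_force: [3.1, 4.4, -2.6]
opening: 0.201
```

Request:
{"fn": "play_rows", "kwargs": {"commands": [{"gripper":-1,"travel":[0.02,0,0.08],"delta_rot":[0,0,0]},{"gripper":-1,"travel":[0.032,0,0.16],"delta_rot":[0,0,0]},{"gripper":-1,"travel":[0.036,0,0.22],"delta_rot":[0,0,0]},{"gripper":-1,"travel":[0.036,0,0.245],"delta_rot":[0,0,0]},{"gripper":-1,"travel":[0.036,0,0.265],"delta_rot":[0,0,0]},{"gripper":-1,"travel":[0.036,0,0.265],"delta_rot":[0,0,0]},{"gripper":-1,"travel":[0.036,0,0.265],"delta_rot":[0,0,0]}]}}

```text
clock: 6.78
tool_pos: [0.4939, 0.1795, 0.0248]
eef_rot: [-0.041, 0.999, 0.001, 0.001]
contact_force: [0.8, 4.6, 4.6]
opening: 0.188
```

Run:
```python
from h import *
s=viewer.snapshot("scene"); cv2.imwrite("pics/s2.png",cv2.resize(s["color"][100:220,150:310,::-1],None,fx=4,fy=4))
st=r.get_state(); print(st["tool_pos"],st["contact_force"],st["clock"])
```

```text
[0.49387304 0.17948705 0.02481452] [0.67734401 4.89803308 5.08735583] 6.825
```

View pics/s2.png

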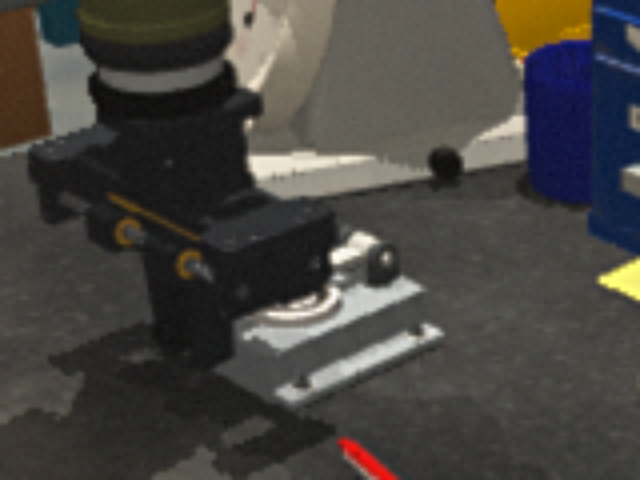

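The lever is level in the picture, with its hinge at (380,262) and the bearing under it at (300,305). It meets only a 5 N stop force, so I release, back off and check.

Request:
{"fn": "play_rows", "kwargs": {"commands": [{"gripper":1,"travel":[0,0,0],"delta_rot":[0,0,0]},{"gripper":1,"travel":[0,0,0],"delta_rot":[0,0,0]},{"gripper":1,"travel":[0,0,0],"delta_rot":[0,0,0]},{"gripper":1,"travel":[0,0,0],"delta_rot":[0,0,0]},{"gripper":1,"travel":[0,0,0],"delta_rot":[0,0,0]},{"gripper":1,"travel":[0,0,0],"delta_rot":[0,0,0]},{"gripper":1,"travel":[0,0,-0.3],"delta_rot":[0,0,0]},{"gripper":1,"travel":[0,0,-0.7],"delta_rot":[0,0,0]},{"gripper":1,"travel":[0,0,-1],"delta_rot":[0,0,0]},{"gripper":1,"travel":[0,0,-1],"delta_rot":[0,0,0]}]}}

```text
clock: 8.07
tool_pos: [0.495, 0.1787, 0.1774]
eef_rot: [-0.04, 0.999, 0.001, 0.003]
contact_force: [1.4, 0.6, -1.1]
opening: 0.998
```

```bash
cat > chk.py <<'E'
from h import *
import sys
ims=[]
st=r.get_state(); print(np.round(st["tool_pos"],4),np.round(st["contact_force"],1),st["clock"])
for c in ("scene","wrist"):
    s=viewer.snapshot(c); P=cloud(s); C=s["color"].astype(int)
    x=np.array([np.cos(.0773),np.sin(.0773)]); D=P[...,:2]-np.array([.5726,.1851]); a=D@x; b=D@np.array([-x[1],x[0]])
    m=(abs(b)<.012)&(a>-.11)&(a<-.06)&(P[...,2]>.025)&(P[...,2]<.12)&(s["z_map"]>0)&(C.max(2)<90)
    print(c,m.sum())
    for lo in np.arange(-.11,-.055,.01):
        k=m&(a>=lo)&(a<lo+.01)
        if k.sum()>2: print("  grip a",lo.round(3),k.sum(),"top z",np.percentile(P[k][:,2],[50,95]).round(4))
    ims.append(s["color"][100:240,130:317] if c=="scene" else s["color"])
w=cv2.resize(ims[0],(560,420)); cv2.imwrite(f"pics/{sys.argv[1]}.png",cv2.resize(np.hstack([w,ims[1]]),(800,300))[:,:,::-1])
E
python3 chk.py c1
```

```text
[0.495  0.1787 0.1774] [ 1.4  0.6 -1.1] 8.075
scene 151
  grip a -0.11 14 top z [0.0488 0.0541]
  grip a -0.1 40 top z [0.05   0.0546]
  grip a -0.09 32 top z [0.0521 0.0557]
  grip a -0.08 33 top z [0.0506 0.0552]
  grip a -0.07 32 top z [0.0513 0.0552]
wrist 843
  grip a -0.11 55 top z [0.0501 0.0527]
  grip a -0.1 212 top z [0.053  0.0553]
  grip a -0.09 198 top z [0.0535 0.0555]
  grip a -0.08 203 top z [0.0537 0.0553]
  grip a -0.07 175 top z [0.0535 0.0554]
```

View pics/c1.png

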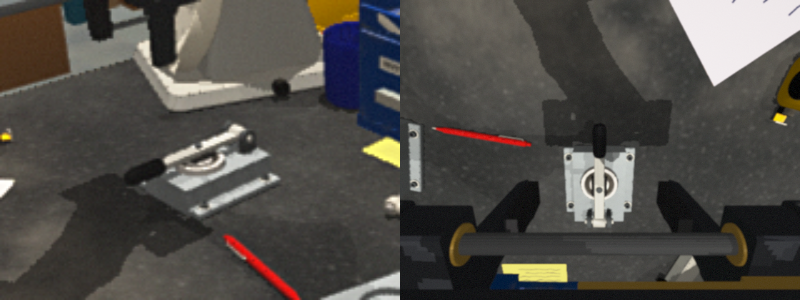

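The lever lies flat: the grip's top is at 55 mm along its whole length, as expected when shut. The bearing is under it. One gentle press from above with shut fingers will confirm the stop, and then I retreat.

Request:
{"fn": "play_rows", "kwargs": {"commands": [{"gripper":-1,"travel":[0.015,0,0],"delta_rot":[0,0,0]},{"gripper":-1,"travel":[0.015,0,0],"delta_rot":[0,0,0]},{"gripper":-1,"travel":[0.015,0,0],"delta_rot":[0,0,0]},{"gripper":-1,"travel":[0.015,0,0],"delta_rot":[0,0,0]},{"gripper":-1,"travel":[0.015,0,0],"delta_rot":[0,0,0]},{"gripper":-1,"travel":[0.015,0,0],"delta_rot":[0,0,0]},{"gripper":-1,"travel":[0.015,0,0.3],"delta_rot":[0,0,0]},{"gripper":-1,"travel":[0.015,0,0.6],"delta_rot":[0,0,0]},{"gripper":-1,"travel":[0.015,0,0.75],"delta_rot":[0,0,0]},{"gripper":-1,"travel":[0.015,0,0.8],"delta_rot":[0,0,0]},{"gripper":-1,"travel":[0.015,0,0.83],"delta_rot":[0,0,0]},{"gripper":-1,"travel":[0.015,0,0.84],"delta_rot":[0,0,0]}]}}

```text
clock: 9.68
tool_pos: [0.4895, 0.1774, 0.053]
eef_rot: [-0.041, 0.999, -0.001, 0.0]
contact_force: [-12.4, -3.8, 55.4]
opening: 0.005
```

Request:
{"fn": "play_rows", "kwargs": {"commands": [{"gripper":-1,"travel":[0,0,-0.2],"delta_rot":[0,0,0]},{"gripper":-1,"travel":[0,0,-0.6],"delta_rot":[0,0,0]},{"gripper":-1,"travel":[0,0,-1],"delta_rot":[0,0,0]},{"gripper":-1,"travel":[0,0,-1],"delta_rot":[0,0,0]},{"gripper":-1,"travel":[0,0,-1],"delta_rot":[0,0,0]}]}}

```text
clock: 10.3
tool_pos: [0.4907, 0.1773, 0.1985]
eef_rot: [-0.04, 0.999, -0.0, 0.0]
contact_force: [-0.1, 0.1, -0.9]
opening: 0.006
```

```bash
python3 chk.py c2
python3 - <<'E'
from h import *
s=viewer.snapshot("scene"); save(s,"s3")
E
```

```text
[0.4907 0.1773 0.1985] [-0.1  0.1 -0.9] 10.3
scene 151
  grip a -0.11 15 top z [0.0487 0.0538]
  grip a -0.1 39 top z [0.0499 0.0555]
  grip a -0.09 33 top z [0.0505 0.0558]
  grip a -0.08 31 top z [0.0505 0.0558]
  grip a -0.07 33 top z [0.0517 0.0555]
wrist 735
  grip a -0.11 44 top z [0.0497 0.0529]
  grip a -0.1 182 top z [0.0529 0.0551]
  grip a -0.09 177 top z [0.0535 0.0555]
  grip a -0.08 171 top z [0.0535 0.0553]
  grip a -0.07 161 top z [0.0537 0.0552]
```

View pics/s3.png

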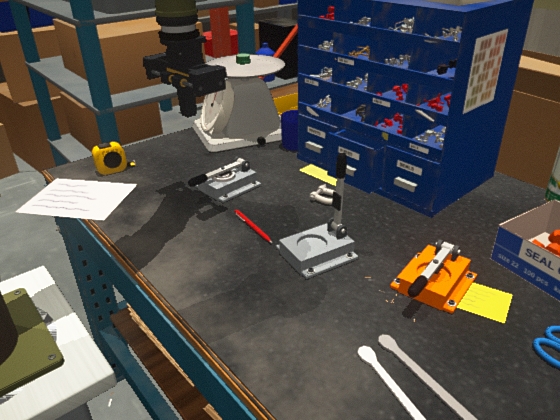

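View pics/c2.png

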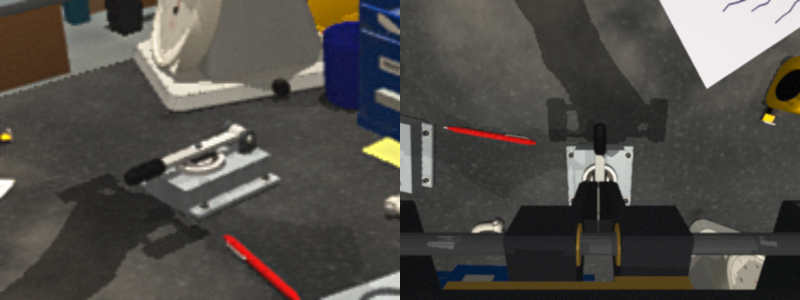

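The lever is shut over the bearing (scene (220,175)), the empty socket's lever still stands open at (341,190), and the gripper is clear.

```bash
python3 -c "
from plant import r
print(r.finish_job())"
```

```text
the job is handed in; nothing more can be done
None
```

The lever of the socket holding the bearing is swung fully down and released, and the job is handed in at about 10.5 s of the 34 s allowed.

I pinched the lever's grip, swung it along its arc from about 1.34 rad to the stop, let go, then pressed once from above with shut fingers and backed off.

- **Lever shut:** depth readings put the top of the grip at about 55 mm along its length, which matches a level, shut lever (46 mm plus the 9 mm grip radius).
- **Bearing:** it shows in its seat under the lever in the last pictures.
- **Empty socket:** its lever still stands open and was not touched.
- **Clear of contact:** the gripper is about 14 cm above the socket, with the force reading near zero.
- **Press force:** the confirming press reached about 55 N at the wrist, more than I intended. That is under the 120 N wrist limit, and only the fingertips were pressing, so I expect the 40 N limit on the gripper's body does not apply.

None of the final checks failed or disagreed.

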